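# Ready the bead filler: gate shut on its catch, jar rest up one notch

## Task

The bead filler has just been emptied and has to be made ready for filling short jars. Push its slide gate by the red grip until it is fully home and the yellow spring catch clicks up behind it, and raise the jar rest by its black grip to the next notch, so that its pawl holds it there with the glass jar still standing upright on it under the spout. Leave the bowls, the lidded jar and the pliers where they are.

Things in the scene. Friction and masses are not known exactly. Their poses are not given: they have to be found in the camera images.
- filler: The bead filler, bolted to the table: grey base 160 x 260 x 12 mm, 30 mm square column 85 mm to the -y side of the spout axis, slide-gate body, white spout (mouth 165 mm up) and clear funnel hopper (110 mm wide, rim 314 mm up). Origin on the table under the hopper's axis; z up, the gate pulls out to +y, column and rest grip lie to -y. Only its yaw varies; all its parts share it.
- gate (a joint): How far the slide gate is open, m: 0 fully shut against its stop, 0.055 fully out. A level steel blade 42 mm wide, 4 mm thick, 195 mm above the table, in two rails along the filler's y; push it towards the filler's -y to shut it. About 6 N of friction, up to 8 N while it rubs over the catch; it stays where it is left.
- gate_grip (a point): Centre of the gate's red upright grip: 38 mm wide along the filler's x, 12 mm thick along y, 40 mm tall (197 to 237 mm above the table). Gate shut, it is 137 mm from the filler's axis towards +y, 82 mm outside the hopper's rim. The blade ends 16 mm farther out and the catch comes up behind that, to 198 mm above the table: keep fingertips above about 205 mm there.
- catch (a joint): Turn of the spring catch under the rails, rad: 0 sprung fully up, about 0.077 while the blade lies over it and holds it down. It springs up to 0 behind the blade's tail in the last 1 to 2 mm of the gate's travel and then keeps the gate from being pulled open.
- catch_nose (a point): Centre of the catch's yellow nose, a bar 18 mm long along the filler's x and 5 mm thick; level with the blade (195 mm up) when sprung up, 4.5 mm lower when held down. It lies 157 mm from the filler's axis along +y.
- rest (a joint): Height of the jar rest above its starting notch, m: 0 at the start (pawl standing on a notch), 0.030 with the pawl on the next notch, 0.040 against the upper stop collar. The pawl snaps over the next notch between 0.031 and 0.034; let go above that, the rest settles to 0.030 and stays. Rest and jar weigh about 0.5 kg together.
- rest_grip (a point): Centre of the rest's black grip, a level square bar 18 x 18 mm, 64 mm long along the filler's y, 172 mm from the filler's axis towards -y, 60 mm above the table at the start. Free from above and on both sides along the filler's x; the column and its sleeve begin 65 mm away. It rises with the rest.
- rest_top (a point): Centre of the top face of the white jar rest, a plate 84 x 102 x 8 mm with a 6 mm lip, on the filler's axis under the spout: 60 mm above the table at the start.
- pawl (a joint): Turn of the rest's yellow pawl on the far (+x) face of the column, rad: 0 when swung fully in over a notch, up to about 0.25 while it rides over a notch's edge.
- jar_center (a point): Centre (half-way up) of the open glass jar standing loose on the rest: 52 mm wide, 62 mm tall, about 90 g. With the rest on the next notch its mouth is 13 mm below the spout.
- dish: Bystander: white ceramic bowl, 116 mm wide, 42 mm tall, on the table. Origin under its centre.
- glass_bowl: Bystander: clear glass bowl, 100 mm wide, 45 mm tall, on the table. Origin under its centre.
- lidded_jar: Bystander: green glass jar with a blue lid, 56 mm wide, 70 mm tall, on the table. Origin under its centre.
- pliers: Bystander: small blue-handled pliers lying on the table, about 120 mm long along their x, 12 mm thick. Origin under the rivet.
Mind the look-alikes: they are no part of the job. Leave any purple look-alike of the part that bears jar_center alone.

How it is judged (in metres and radians):
At the end, for the whole second after the job is handed in: Gate within 3 mm of its stop with the catch sprung up behind it (under 0.02 rad), rest at rest on the next notch (30 mm up, within 3 mm) with the pawl swung in (under 0.08 rad), jar upright (within 0.1 rad), standing on the rest within 16 mm of its centre (value of joint gate below 0.003 m and value of joint catch below 0.02 rad and value of joint rest between 0.027 and 0.033 m and value of joint pawl below 0.08 rad and velocity of joint rest between -0.005 and 0.005 m/s and angle between jar_center's own z axis and vertical below 0.1 rad and horizontal distance between jar_center and rest_top below 0.016 m and z of jar_center in the frame of rest_top between 0.027 and 0.035 m); the robot touches nothing.
It fails at once if the jar is tipped over (angle between jar_center's own z axis and vertical above 0.5 rad).
It fails at once if the white bowl is moved by more than 30 mm (distance of dish from where it was at the start of the episode above 0.03 m).
It fails at once if the glass bowl is moved by more than 30 mm (distance of glass_bowl from where it was at the start of the episode above 0.03 m).
It fails at once if the lidded jar is moved by more than 30 mm (distance of lidded_jar from where it was at the start of the episode above 0.03 m).
It fails at once if the pliers are moved by more than 30 mm (distance of pliers from where it was at the start of the episode above 0.03 m).
It also fails if it takes over 51 s, if anything falls off the work surface, if the arm or the gripper's body presses on something with over 40 N, if the wrist force passes 120 N, or if a joint passes its speed limit or range.

## Robot

A 6-joint arm with a two-finger parallel gripper is mounted at the origin on the work surface. World frame = base frame: x ahead of the robot, y to its left, z up, the work surface at z = 0. Lengths are in mm, angles in rad, forces in N, time in s.
With the tool pointing down it reaches from about 350 to 975 mm from the base axis. Payload 7.1 kg.
Tool frame: the origin (TCP) lies at the very end of the fingers, on their centre line; the grasp point (between the pads) lies 19 mm behind it; z points along the fingers, y is the direction in which the jaws open and shut (so a half turn about z gives the same grasp; the last joint's range is limited). The gripper opens to 88 mm and grips with 3 to 60 N. Pads are 20 mm wide; open, the fingers measure 115 mm over their backs; the gripper's body (75 mm by 178 mm) begins 61 mm behind the grasp point.
Start: joints at [-1.234, 0.423, 1.63, -0, 1.089, -0.019], TCP at [217.729, -585.831, 185.975] pointing down, gripper open.
Joint ranges: [-3, 3], [-0.9, 2.11], [0.09, 2.58], [-1.31, 4.45], [0.11, 2.69], [-2.54, 2.54]. Speed limits (rad/s): [2.39, 2.39, 3.01, 3.14, 3.14, 3.14].

## Interface

Orientations are given as a rotation vector (axis times angle).
In Python, from workcell import readout, imaging, close_job gives the robot as it stands.
- The arm moves only by the tool carry_out, never from a script. Its argument "rows" is a list of rows, each a list of 3 entries, a list of its own where there are three numbers: the shift along the tool's x, y, z in m, then the turn, a rotation vector about the tool's x, y, z in rad, then the closure, from 0 (fully open) to 1 (shut). In form: [[[dx, dy, dz], [wx, wy, wz], hand], ...]. A call has 1 to 12 rows; each row shifts and turns the commanded pose from where the row before left it, along the tool's axes as they then stand; what a row does not reach is not made up. A row lasts 1/12 s, in which the tool goes at most 41.7 mm and 7.16 degrees, less where a joint would pass 70% of its speed; a pose out of reach is approached as far as the arm can. A call with a gripper value outside its range is refused whole. The fingers move at their own pace and stop on an object; the grip force is fixed at half the most. Time passes only in rows, so rows that do not move let the fingers close. It gives the time, the measured TCP pose, the force and the opening at its end, in the units of the state.
- readout.get_obs(): the state, without advancing time (a new reading comes with each control period).
- imaging.get_image(name): name is "scene" or "top" or "wrist"; returns the picture (480x640x3 uint8, red, green, blue); there is no depth.
- imaging.camera_params(name): a dict with "fx", "fy", "cx", "cy" (pixels), "rvec" (rotation vector, rad) and "tvec" (3), from world to camera coordinates, as OpenCV has them; the wrist camera has in their place "T_tool_cam" (4x4, takes a point from camera to tool coordinates, whose origin is the TCP and whose axes are the flange's). Camera axes: x right, y down, z forward; pixel columns grow to the right and rows downward; lengths in mm; the calibration is good to about 2 mm. A picture is of the moment at which its call begins: read the wrist's pose just before it. camera_params takes no time and is no camera call.
- close_job(): hands the job in, once; it reports no verdict.
The state is a dict: "t": time; "qpos": joint angles; "qvel": joint speeds; "joint_torque": joint torques, N m; "ee_pos": TCP position; "orientation": TCP orientation; "ft_force": force on the tool from outside, world axes, zero at the start; "moment": the same for the moment, N m; "width": finger opening in mm.
Only numpy, scipy, OpenCV 4.12 (cv2) and the standard library are available. Lean on these libraries where they do the work, as an engineer would, in place of code of your own. Each camera call takes 0.05 s, during which the arm holds its last target.

## Working session

There is one attempt and no reset: what is moved stays moved. The work goes in short steps, Python scripts to look and compute and a tool call to move; the robot and the scene stay as the last step left them, time stands still between calls to the robot, and variables do not carry over. Pictures are saved under pics/ and viewed, and the job is handed in when it is done.

Besides the shell and the picture viewer there is one more tool, called after "Emit:" as name([rows], argument=value, ...), one row to a line, values as JSON. carry_out: Moves the arm, as the interface text tells. Its arguments: {"type":"object","properties":{"rows":{"type":"array","items":{"type":"array"}}},"required":["rows"]}

```bash
mkdir -p pics
python3 - <<'E'
from workcell import readout, imaging
import cv2
print(readout.get_obs())
for n in ("scene","top","wrist"):
    p=imaging.camera_params(n); print(n,p)
    im=imaging.get_image(n); cv2.imwrite(f"pics/{n}0.png",im[:,:,::-1])
E
```

```text
{'t': 0.0, 'qpos': array([-1.23397830e+00,  4.23841516e-01,  1.63071446e+00, -3.87918523e-05,
        1.08859947e+00, -1.90071899e-02]), 'qvel': array([ 1.75522542e-03,  1.07729038e-03,  2.09505973e-03, -2.24102210e-03,
        9.82417474e-04, -7.74701393e-05]), 'joint_torque': array([ 6.12233471e-04, -5.44623721e+01, -2.73665231e+01,  6.44424534e-02,
        2.26803508e-02, -1.21954617e-04]), 'ee_pos': array([ 217.52738681, -585.24989166,  185.1917159 ]), 'orientation': array([-3.09048498e+00, -5.55740682e-01,  4.41515720e-04]), 'ft_force': array([ 0.28524323,  0.01944092, -0.06996617]), 'moment': array([-0.01025694,  0.01959985,  0.04713327]), 'width': 87.69696882901071}
scene {'fx': 564.6081608872927, 'fy': 564.6081608872927, 'cx': 325.4143884487327, 'cy': 241.6245734059283, 'rvec': array([ 1.25621278,  2.47757263, -0.75581957]), 'tvec': array([ 268.65890295, -326.78920136, 1551.69492195])}
top {'fx': 494.8203974984894, 'fy': 494.8203974984894, 'cx': 322.49958044751344, 'cy': 237.78616980300376, 'rvec': array([ 2.17341106, -2.12885249,  0.13031064]), 'tvec': array([ 104.35157933,  591.0681436 , 1097.24808916])}
wrist {'fx': 369.5139254907557, 'fy': 369.5139254907557, 'cx': 319.0897113448128, 'cy': 237.084314874684, 'T_tool_cam': array([[ 3.56005858e-05, -9.63642685e-01, -2.67194263e-01,
         7.21090513e+01],
       [ 9.99999805e-01, -1.32247481e-04,  6.10192355e-04,
        -1.12126323e-01],
       [-6.23343167e-04, -2.67194232e-01,  9.63642493e-01,
        -1.98965274e+02],
       [ 0.00000000e+00,  0.00000000e+00,  0.00000000e+00,
         1.00000000e+00]])}
```

View pics/scene0.png

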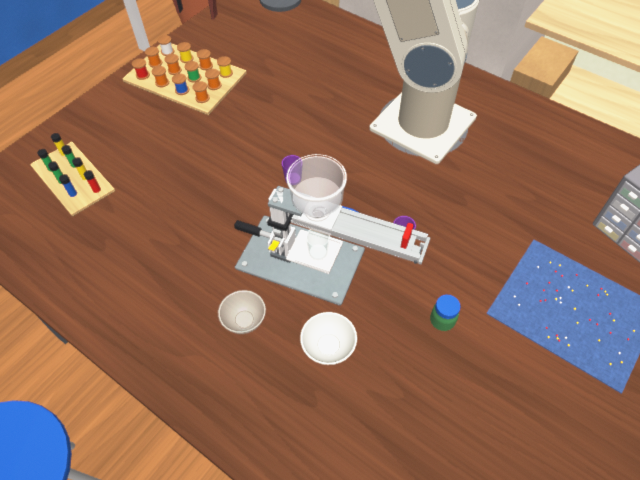

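View pics/top0.png

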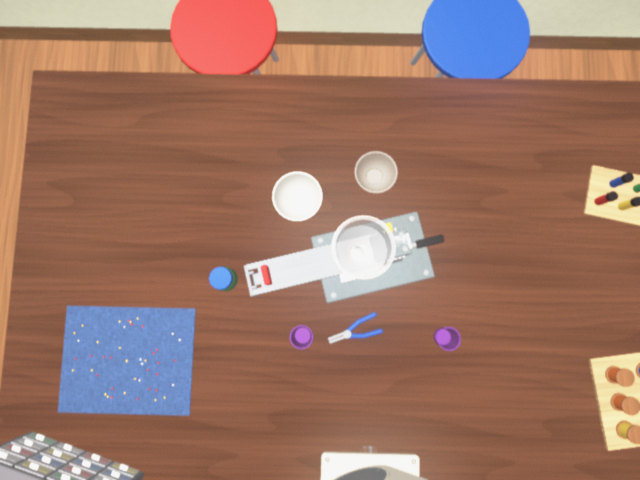

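View pics/wrist0.png

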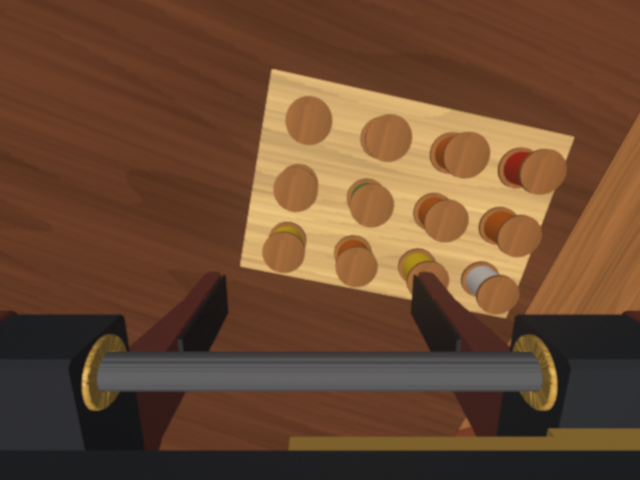

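The scene view shows the filler at about (310,240), the red grip at (407,236), the black grip at (247,229) and the glass jar on the white rest at (318,245). In the top view the red grip is at (266,275), the black grip at (430,241), the pliers at (355,328), and two purple look-alike jars at (301,337) and (447,338). I'll enlarge these areas to measure them.

Run:
```python
import cv2
s=cv2.imread("pics/scene0.png"); t=cv2.imread("pics/top0.png")
cv2.imwrite("pics/s_crop.png",cv2.resize(s[150:310,225:440],None,fx=3.7,fy=3.7,interpolation=cv2.INTER_CUBIC))
cv2.imwrite("pics/t_crop.png",cv2.resize(t[200:310,235:455],None,fx=3.6,fy=3.6,interpolation=cv2.INTER_CUBIC))
```

```text
(no output)
```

View pics/s_crop.png

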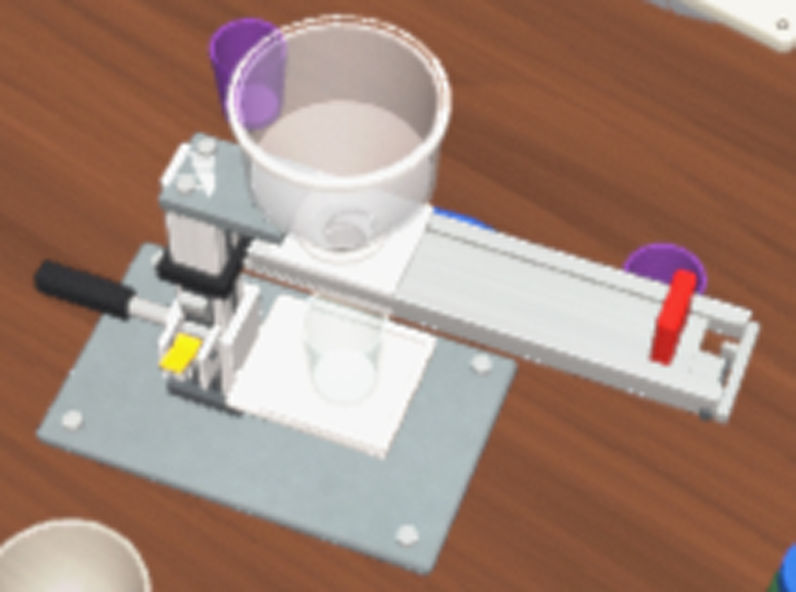

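View pics/t_crop.png

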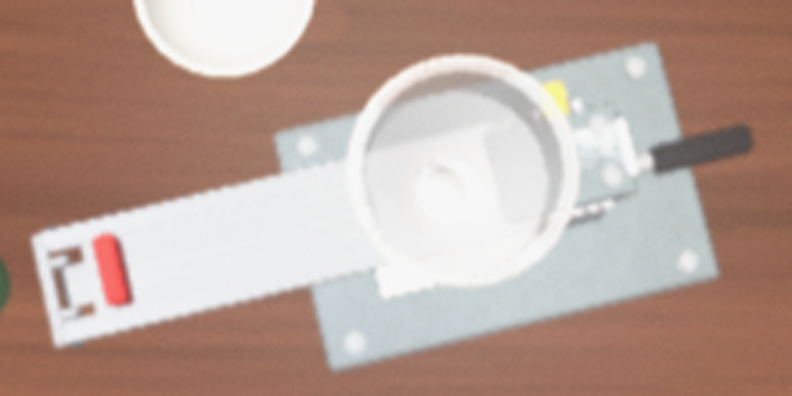

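```bash
cat > h.py <<'E'
import numpy as np, cv2
from workcell import readout, imaging
from scipy.spatial.transform import Rotation as R
def P(n):
    p=imaging.camera_params(n); K=np.array([[p['fx'],0,p['cx']],[0,p['fy'],p['cy']],[0,0,1]])
    if n!='wrist':
        M=R.from_rotvec(p['rvec']).as_matrix(); return K,M,np.array(p['tvec'])
    return K,np.array(p['T_tool_cam'])
def wristP(o):
    K,T=P('wrist'); W=np.eye(4); W[:3,:3]=R.from_rotvec(o['orientation']).as_matrix(); W[:3,3]=o['ee_pos']
    C=np.linalg.inv(W@T); return K,C[:3,:3],C[:3,3]
def ray(c,uv):
    K,M,t=c; d=M.T@np.linalg.inv(K)@np.array([uv[0],uv[1],1]); o=-M.T@t; return o,d/np.linalg.norm(d)
def onz(c,uv,z):
    o,d=ray(c,uv); return o+d*(z-o[2])/d[2]
def tri(rs):
    A=np.zeros((3,3));b=np.zeros(3)
    for o,d in rs:
        Q=np.eye(3)-np.outer(d,d);A+=Q;b+=Q@o
    x=np.linalg.solve(A,b); return x,[round(float(np.linalg.norm((np.eye(3)-np.outer(d,d))@(x-o))),2) for o,d in rs]
def proj(c,X):
    K,M,t=c; q=K@(M@np.asarray(X,float)+t); return q[:2]/q[2]
E
python3 - <<'E'
from h import *
np.set_printoptions(precision=1,suppress=True)
S=P('scene');T=P('top')
s=lambda u,v:(225+u/3.7-.5,150+v/3.7-.5); t=lambda u,v:(235+u/3.6-.5,200+v/3.6-.5)
tc=[onz(T,t(*c),12)[:2] for c in [(275,133),(657,42),(718,274),(332,369)]] # (+x+y),(+x-y),(-x-y),(-x+y)
sc=[onz(S,s(*c),12)[:2] for c in [(428,573),(40,435),(147,245),(517,362)]]
print(np.array(tc),np.array(sc))
for c in (tc,sc):
    c=np.array(c); d=(c[0]-c[1])+(c[3]-c[2]); print('center',c.mean(0),'yaw of y',np.degrees(np.arctan2(-d[0],d[1])), np.linalg.norm(d)/2)
def T2(a,b): print(*tri([ray(S,s(*a)),ray(T,t(*b))]))
# red grip top face center; black bar ends
T2((684,280),(105,240)) if 0 else None
print('red'); T2((673,318),(112,270)); print('black end'); T2((38,275),(750,138)); print('black inner'); T2((128,303),(652,160)); 
print('hopper rim c'); T2((340,100),(462,170))
E
```

```text
[[ 594.8  144.2]
 [ 660.1 -105.1]
 [ 508.9 -143.9]
 [ 442.9  103.9]] [[ 596.   143.7]
 [ 659.2 -103. ]
 [ 509.  -142.7]
 [ 442.3  102.8]]
center [551.7  -0.2] yaw of y 14.803085219028949 257.03409153097374
center [551.6   0.2] yaw of y 14.77917068183676 254.5704257565404
red
[492.9 220.9 221.4] [0.98, 0.98]
black end
[ 591.6 -154.4   61.5] [0.74, 0.74]
black inner
[576.5 -93.3  65.3] [1.54, 1.54]
hopper rim c
[539.3  43.4 313.9] [0.71, 0.71]
```

Fit from both cameras: yaw is 14.8°, the filler origin is at about (540, 43), the red grip at (493, 221), which puts the gate about 47 mm open, and the black grip at (584, -123, 61). The jar that matters is the clear one on the rest, at scene (318,245). The purple ones stand on the table and I'll leave them alone. I'll turn the tool first so the jaws lie along the filler's x.

Emit:
carry_out([
  [[0, 0, -0.005], [0, 0, -0.1228], 0],
  [[0, 0, -0.005], [0, 0, -0.1228], 0],
  [[0, 0, -0.005], [0, 0, -0.1228], 0],
  [[0, 0, 0], [0, 0, -0.1228], 0],
  [[0, 0, 0], [0, 0, -0.1228], 0],
  [[0, 0, 0], [0, 0, -0.1228], 0],
  [[0, 0, 0], [0, 0, -0.1228], 0],
  [[0, 0, 0], [0, 0, -0.1228], 0],
  [[0, 0, 0], [0, 0, -0.1228], 0],
  [[0, 0, 0], [0, 0, -0.1228], 0],
  [[0, 0, 0], [0, 0, -0.1228], 0],
  [[0, 0, 0], [0, 0, -0.1228], 0],
])

```text
t: 1.15
ee_pos: [217.6, -585.6, 200.6]
orientation: [-1.908, -2.495, -0.001]
ft_force: [-0.8, -0.3, -0.7]
width: 87.8
```

```bash
cat >> h.py <<'E'
YAW=np.radians(14.8); O=np.array([540.,43.4,0]); FY=np.array([-np.sin(YAW),np.cos(YAW),0]); FX=np.array([np.cos(YAW),np.sin(YAW),0])
def F(x,y,z): return O+FX*x+FY*y+np.array([0,0,z])
def delta(p,tilt=0.):
    o=readout.get_obs(); Rm=R.from_rotvec(o['orientation'])
    zt=np.array([0,0,-1.]); G=R.from_matrix(np.column_stack([FY,np.cross(zt,FY),zt]))*R.from_euler('y',tilt)
    print('pos',o['ee_pos'].round(1),'filler xyz',[round(float(v),1) for v in ((o['ee_pos']-O)@FX,(o['ee_pos']-O)@FY,o['ee_pos'][2])],'q',o['qpos'].round(2),'t',round(o['t'],2),'F',np.round([o['ft_force']@FX,o['ft_force']@FY,o['ft_force'][2]],1),'w',round(o['width'],1))
    print('d tool mm',Rm.inv().apply(p-o['ee_pos']).round(1),'rot tool',(Rm.inv()*G).as_rotvec().round(4))
E
python3 -c "
from h import *
delta(F(0,-175,190)); delta(F(0,-175,190),.26)"
```

```text
pos [ 217.6 -585.6  200.6] filler xyz [-472.3, -525.8, 200.6] q [-1.23  0.41  1.62 -0.    1.12 -1.5 ] t 1.15 F [-0.8 -0.1 -0.7] w 87.8
d tool mm [347.7 474.6  10.9] rot tool [-0.0001 -0.0007  0.0064]
pos [ 217.6 -585.6  200.6] filler xyz [-472.3, -525.8, 200.6] q [-1.23  0.41  1.62 -0.    1.12 -1.5 ] t 1.15 F [-0.8 -0.1 -0.7] w 87.8
d tool mm [347.7 474.6  10.9] rot tool [-0.0009  0.2593  0.0064]
```

Emit:
carry_out([
  [[0.018, 0.025, 0], [0, 0, 0.006], 0],
  [[0.022, 0.03, 0], [0, 0, 0], 0],
  [[0.022, 0.03, 0], [0, 0, 0], 0],
  [[0.022, 0.03, 0], [0, 0, 0], 0],
  [[0.022, 0.03, 0], [0, 0, 0], 0],
  [[0.022, 0.03, 0], [0, 0, 0], 0],
  [[0.022, 0.03, 0], [0, 0, 0], 0],
  [[0.022, 0.03, 0], [0, 0, 0], 0],
  [[0.022, 0.03, 0], [0, 0, 0], 0],
  [[0.022, 0.03, 0], [0, 0, 0], 0],
  [[0.022, 0.03, 0], [0, 0, 0], 0],
  [[0, 0, 0], [0, 0, 0], 0],
])

```text
t: 2.15
ee_pos: [475.9, -269.8, 200.9]
orientation: [1.919, 2.488, 0.003]
ft_force: [0.2, -0.1, -0.1]
width: 87.5
```

```bash
python3 -c "
from h import *
delta(F(0,-175,190)); 
im=imaging.get_image('wrist'); cv2.imwrite('pics/w1.png',im[:,:,::-1])"
```

```text
pos [ 475.9 -269.8  200.9] filler xyz [-142.0, -286.4, 200.9] q [-0.54  0.29  1.79  0.    1.06 -0.8 ] t 2.15 F [ 0.2 -0.2 -0.1] w 87.5
d tool mm [111.6 141.8  11.2] rot tool [ 0.0014 -0.001  -0.0014]
```

View pics/w1.png

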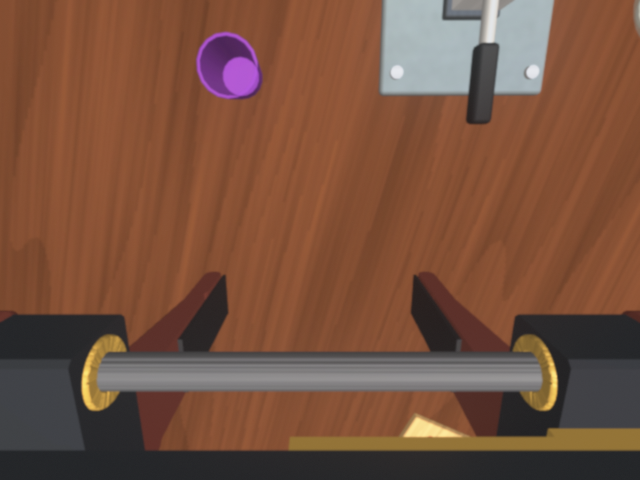

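The wrist view shows the black grip at (483,80), its outer end at (479,123), at the edge of the base. The purple jar is at (230,65), well off to the left. I'll move over the grip.

Emit:
carry_out([
  [[0.018, 0.024, 0], [0, 0, 0], 0],
  [[0.022, 0.028, 0], [0, 0, 0], 0],
  [[0.022, 0.028, 0], [0, 0, 0], 0],
  [[0.022, 0.028, 0], [0, 0, 0], 0],
  [[0.017, 0.02, 0], [0, 0, 0], 0],
  [[0.01, 0.014, 0], [0, 0, 0], 0],
  [[0, 0, 0], [0, 0.065, 0], 0],
  [[0, 0, 0], [0, 0.065, 0], 0],
  [[0, 0, 0], [0, 0.065, 0], 0],
  [[0, 0, 0], [0, 0.065, 0], 0],
  [[0, 0, 0], [0, 0, 0], 0],
  [[0, 0, 0], [0, 0, 0], 0],
])

```text
t: 3.2
ee_pos: [581.9, -133.0, 200.2]
orientation: [-1.796, -2.312, -0.232]
ft_force: [-0.4, 0.4, 0.2]
width: 87.8
```

```bash
python3 -c "
from h import *
delta(F(0,-175,41),.26); c=wristP(readout.get_obs())
for p in [(9,-204,69),(-9,-204,69),(9,-140,69),(-9,-140,69)]: print(proj(c,F(*p)).round(0))
im=imaging.get_image('wrist'); cv2.imwrite('pics/w2.png',im[:,:,::-1])
im=imaging.get_image('scene'); cv2.imwrite('pics/s2.png',im[:,:,::-1])"
```

```text
pos [ 581.9 -133.   200.2] filler xyz [-4.5, -181.2, 200.2] q [-0.37  0.45  1.59  0.22  1.27 -0.7 ] t 3.2 F [-0.3  0.5  0.2] w 87.8
d tool mm [-34.7   4.6 155.4] rot tool [ 0.001   0.001  -0.0085]
[335. 278.]
[316. 279.]
[335. 209.]
[315. 209.]
```

View pics/w2.png

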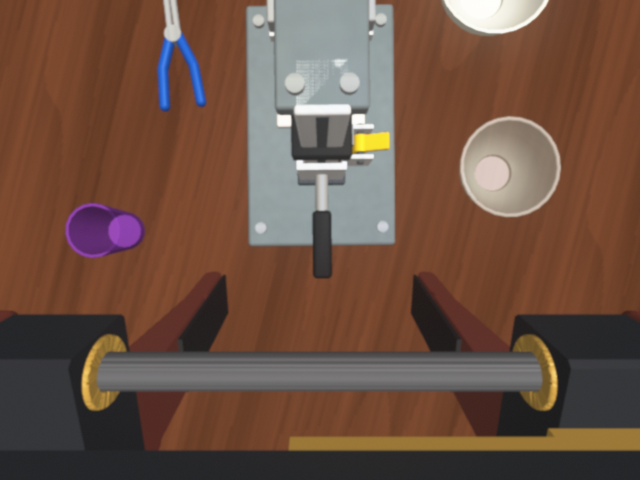

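View pics/s2.png

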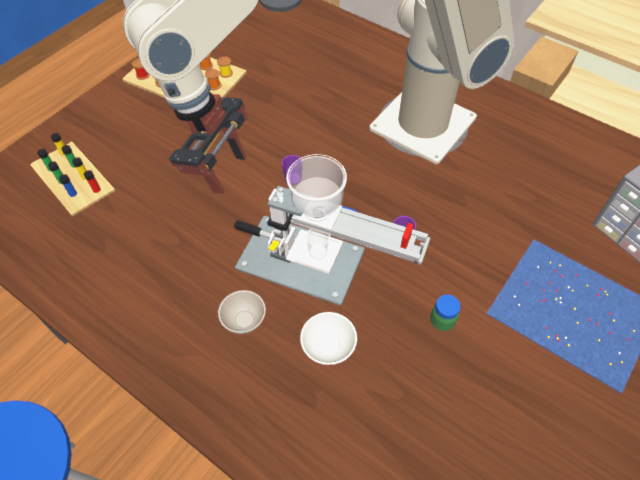

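```bash
python3 -c "
from h import *
S=P('scene'); o=readout.get_obs(); print(proj(S,o['ee_pos']), proj(S,F(0,-172,60)), -S[1].T@S[2]); 
im=cv2.imread('pics/w2.png'); cv2.imwrite('pics/w2c.png',cv2.resize(im[90:290,230:410],None,fx=3,fy=3,interpolation=cv2.INTER_CUBIC))"
```

```text
[237.42224616 186.83947319] [247.86664048 228.72827291] [1074.12877504  456.85931913 1106.45960442]
```

View pics/w2c.png

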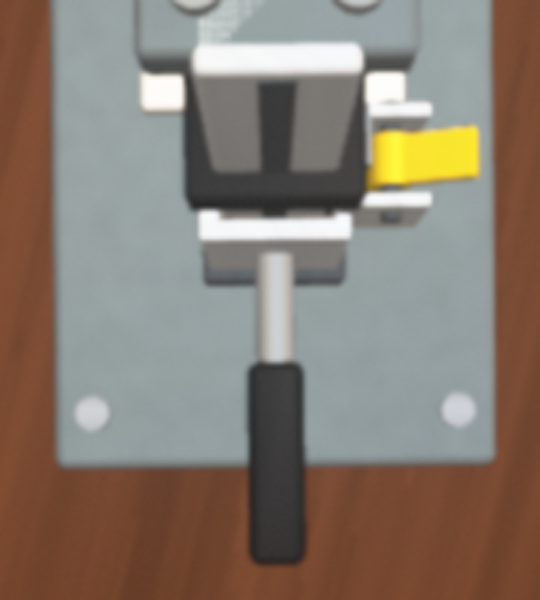

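```bash
python3 -c "
from h import *
S=P('scene'); o=readout.get_obs(); delta(F(0,-175,41),.26)
Rm=R.from_rotvec(o['orientation']).as_matrix()
im=imaging.get_image('scene')[:,:,::-1].copy()
cr=cv2.resize(im[80:260,140:320],None,fx=3.3,fy=3.3,interpolation=cv2.INTER_CUBIC)
for d in [(0,0,0),(0,44,0),(0,-44,0),(0,0,-80)]:
    p=(proj(S,o['ee_pos']+Rm@np.array(d))-[140,80]+.5)*3.3; cv2.circle(cr,tuple(int(v) for v in p),4,(0,255,0),-1)
cv2.imwrite('pics/s3.png',cr)"
```

```text
pos [ 582.  -131.5  200.8] filler xyz [-4.1, -179.9, 200.8] q [-0.36  0.44  1.59  0.22  1.27 -0.7 ] t 3.3 F [ 0.4 -0.   0.5] w 88.1
d tool mm [-36.2   4.1 155.7] rot tool [ 0.0011  0.0013 -0.0063]
```

View pics/s3.png

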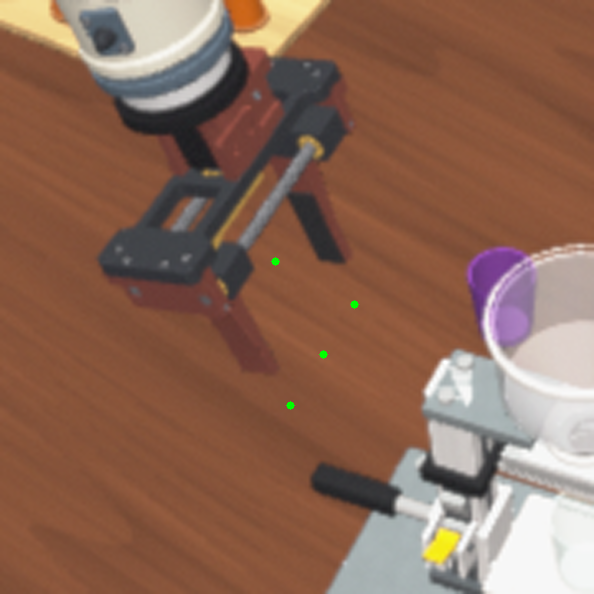

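The projected TCP sits about 13 px (roughly 30 mm) beyond the fingertips seen in the scene picture, so I need to know whether the picture lags or there is a real offset. I'll hold still and look again.

Emit:
carry_out([
  [[0, 0, 0], [0, 0, 0], 0],
  [[0, 0, 0], [0, 0, 0], 0],
  [[0, 0, 0], [0, 0, 0], 0],
])

```text
t: 3.6
ee_pos: [582.5, -130.6, 201.2]
orientation: [-1.792, -2.315, -0.234]
ft_force: [-0.0, -0.0, -0.1]
width: 88.0
```

```bash
python3 -c "
from h import *
S=P('scene'); o=readout.get_obs(); delta(F(0,-175,41),.26)
Rm=R.from_rotvec(o['orientation']).as_matrix()
pts=[(0,0,0),(0,44,0),(0,-44,0),(0,0,-80)]
im=imaging.get_image('scene')[:,:,::-1].copy()
cr=cv2.resize(im[80:260,140:320],None,fx=3.3,fy=3.3,interpolation=cv2.INTER_CUBIC)
for d in pts:
    p=(proj(S,o['ee_pos']+Rm@np.array(d))-[140,80]+.5)*3.3; cv2.circle(cr,tuple(int(v) for v in p),4,(0,255,0),-1)
cv2.imwrite('pics/s4.png',cr)
T=P('top');im=imaging.get_image('top')[:,:,::-1].copy()
cr=cv2.resize(im[140:360,280:500],None,fx=2.7,fy=2.7,interpolation=cv2.INTER_CUBIC)
for d in pts:
    p=(proj(T,o['ee_pos']+Rm@np.array(d))-[280,140]+.5)*2.7; cv2.circle(cr,tuple(int(v) for v in p),4,(0,255,0),-1)
cv2.imwrite('pics/t4.png',cr)
c=wristP(o)
for d in pts: print(proj(c,o['ee_pos']+Rm@np.array(d)))
"
```

```text
pos [ 582.5 -130.6  201.2] filler xyz [-3.3, -179.1, 201.2] q [-0.36  0.44  1.59  0.22  1.27 -0.7 ] t 3.6 F [-0.  -0.  -0.1] w 88.0
d tool mm [-37.1   3.3 155.9] rot tool [ 0.0015  0.0005 -0.0047]
[320.51187501 266.9708529 ]
[397.53221659 266.98189462]
[243.52907535 266.95981657]
[321.07838952 342.98097211]
```

View pics/s4.png

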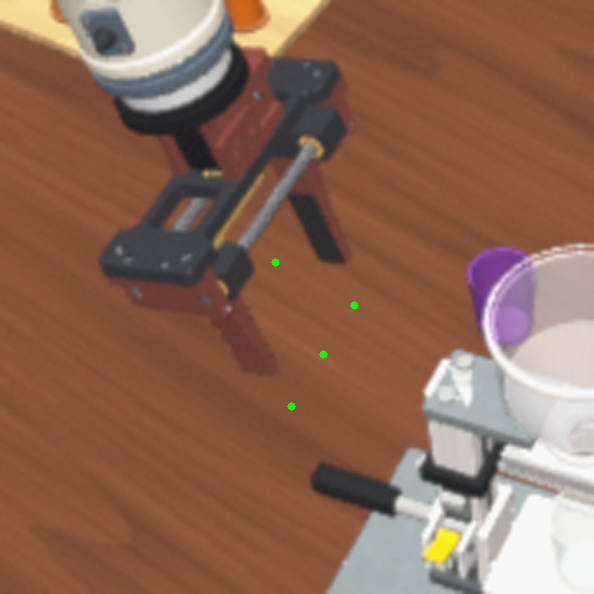

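View pics/t4.png

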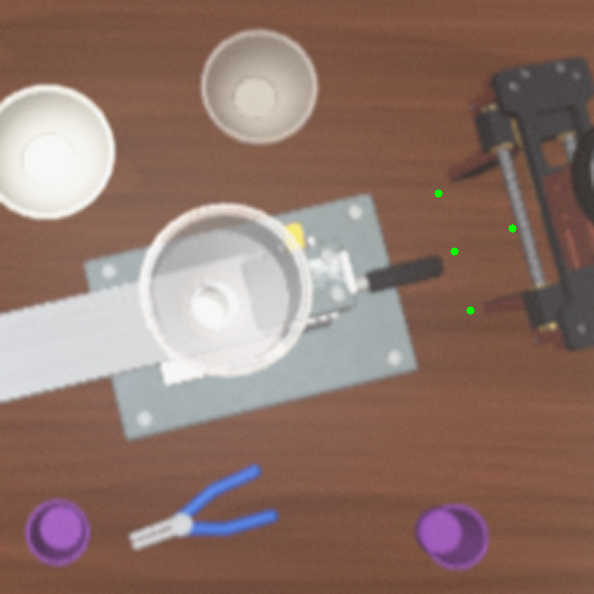

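Run:
```python
from h import *
from scipy.optimize import least_squares
np.set_printoptions(precision=1,suppress=True)
o=readout.get_obs(); c=wristP(o)
im=imaging.get_image('wrist')[:,:,::-1].copy(); cv2.imwrite('pics/w5.png',im)
pts={'base +x-y':(80,-175,12),'base -x-y':(-80,-175,12),'bar out+':(9,-204,69),'bar out-':(-9,-204,69),'bar in+':(9,-140,69),'bar in-':(-9,-140,69)}
for k,v in pts.items(): print(k,proj(c,F(*v)))
cr=cv2.resize(im[190:290,230:410],None,fx=4.4,fy=4.4,interpolation=cv2.INTER_CUBIC); cv2.imwrite('pics/w5c.png',cr)
```

```text
base +x-y [396.9 246.7]
base -x-y [249.2 247.5]
bar out+ [333.4 280.5]
bar out- [314.1 280.6]
bar in+ [333.1 211.6]
bar in- [313.7 211.7]
```

View pics/w5c.png

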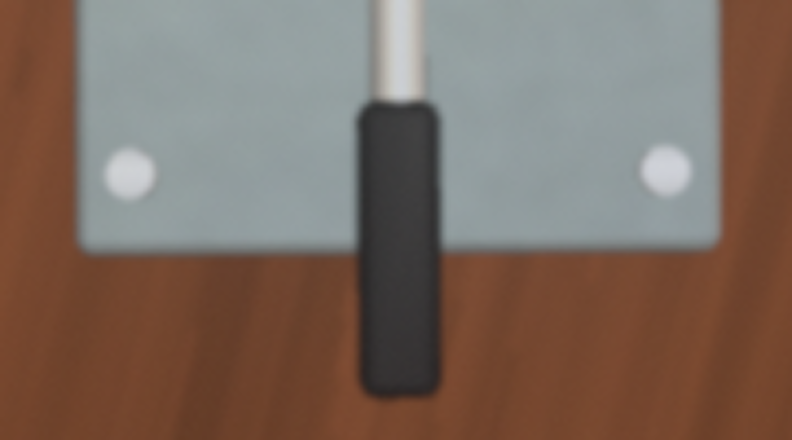

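View pics/w5.png

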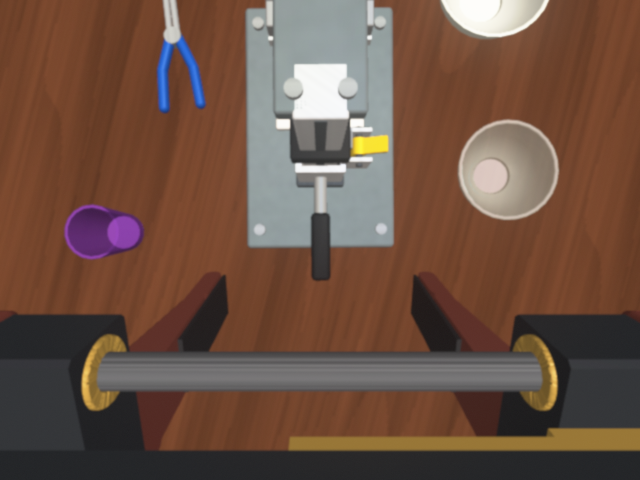

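The wrist view agrees with the fitted model to within about 3 mm, and the bar at column 321 lies on the jaw centre line at 320.5. In all three views, though, the visible fingertips end about 35 mm short of the stated TCP. I'll lower to the nominal grasp height, look there, and let the jaw width settle it.

Emit:
carry_out([
  [[-0.003, 0, 0.012], [0, 0, 0], 0],
  [[-0.0037, 0, 0.0155], [0, 0, 0], 0],
  [[-0.0037, 0, 0.0155], [0, 0, 0], 0],
  [[-0.0037, 0, 0.0155], [0, 0, 0], 0],
  [[-0.0037, 0, 0.0155], [0, 0, 0], 0],
  [[-0.0037, 0, 0.0155], [0, 0, 0], 0],
  [[-0.0037, 0, 0.0155], [0, 0, 0], 0],
  [[-0.0037, 0, 0.0155], [0, 0, 0], 0],
  [[-0.0037, 0, 0.0155], [0, 0, 0], 0],
  [[-0.0037, 0, 0.0155], [0, 0, 0], 0],
  [[0, 0, 0], [0, 0, 0], 0],
  [[0, 0, 0], [0, 0, 0], 0],
])

```text
t: 4.75
ee_pos: [580.6, -126.9, 44.0]
orientation: [-1.791, -2.312, -0.233]
ft_force: [0.1, -0.6, 0.9]
width: 87.9
```

Run:
```python
from h import *
delta(F(0,-175,41),.26)
im=imaging.get_image('wrist')[:,:,::-1].copy(); cv2.imwrite('pics/w6.png',im)
im=imaging.get_image('scene')[:,:,::-1].copy()
cv2.imwrite('pics/s6.png',cv2.resize(im[100:300,160:360],None,fx=3,fy=3,interpolation=cv2.INTER_CUBIC))
```

```text
pos [ 580.6 -126.9   44. ] filler xyz [-4.3, -175.0, 44.0] q [-0.36  0.64  1.68  0.25  1.   -0.77] t 4.75 F [-0.  -0.6  0.9] w 87.9
d tool mm [-0.7  4.3  2.9] rot tool [-0.0007 -0.0015 -0.0061]
```

View pics/w6.png

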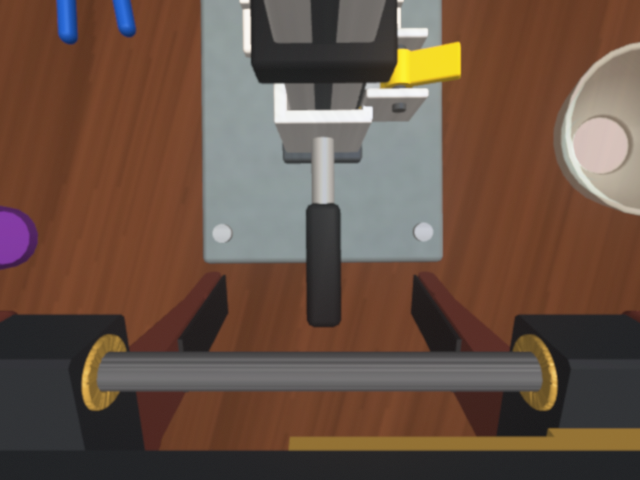

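View pics/s6.png

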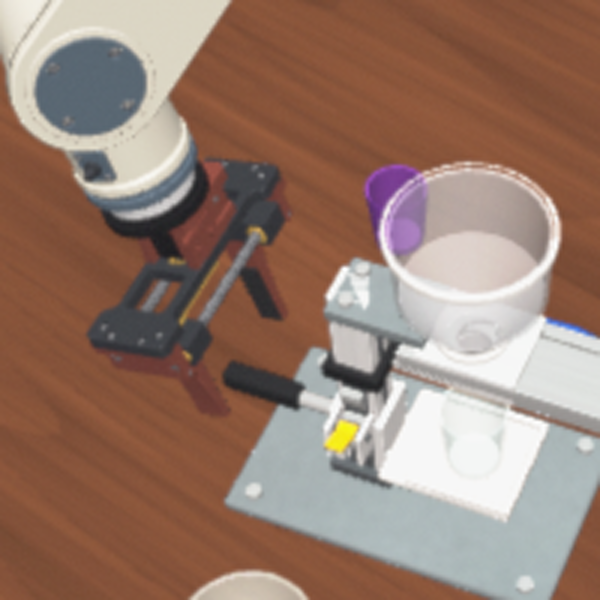

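In the wrist view the black bar at (323,265) is 34 px wide, which puts its top at a depth of about 196 mm. The visible fingertips are at about 175 mm, so they look to be above the bar. I'll close here to find out: the jaws stop near 18 mm if the stated TCP is right, and shut on nothing if not.

Emit:
carry_out([
  [[0, 0.001, 0.0], [0, 0, 0], 1],
  [[0, 0, 0], [0, 0, 0], 1],
  [[0, 0, 0], [0, 0, 0], 1],
  [[0, 0, 0], [0, 0, 0], 1],
  [[0, 0, 0], [0, 0, 0], 1],
  [[0, 0, 0], [0, 0, 0], 1],
])

```text
t: 5.35
ee_pos: [582.6, -127.1, 45.4]
orientation: [-1.793, -2.314, -0.234]
ft_force: [-0.2, 0.3, 0.1]
width: 51.6
```

Run:
```python
from h import *
delta(F(0,-175,41),.26)
im=imaging.get_image('wrist')[:,:,::-1].copy(); cv2.imwrite('pics/w7.png',im)
```

```text
pos [ 582.6 -127.1   45.4] filler xyz [-2.3, -175.8, 45.4] q [-0.36  0.64  1.67  0.25  1.   -0.77] t 5.35 F [-0.1  0.4  0.1] w 51.6
d tool mm [-0.4  2.3  4.5] rot tool [ 0.0017  0.0002 -0.0054]
```

View pics/w7.png

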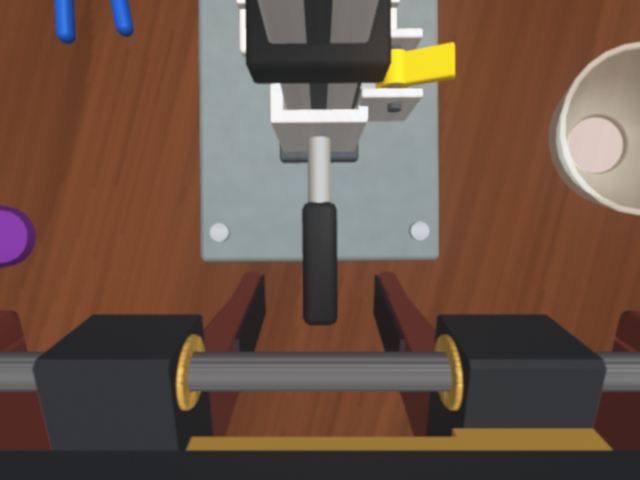

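Emit:
carry_out([
  [[0, 0, 0.0], [0, 0, 0], 1],
  [[0, 0, 0], [0, 0, 0], 1],
  [[0, 0, 0], [0, 0, 0], 1],
  [[0, 0, 0], [0, 0, 0], 1],
  [[0, 0, 0], [0, 0, 0], 1],
  [[0, 0, 0], [0, 0, 0], 1],
  [[0, 0, 0], [0, 0, 0], 1],
])

```text
t: 5.98
ee_pos: [582.5, -127.1, 45.2]
orientation: [-1.792, -2.314, -0.234]
ft_force: [0.2, 0.5, 0.7]
width: 1.5
```

Run:
```python
from h import *
delta(F(0,-175,41),.26)
im=imaging.get_image('wrist')[:,:,::-1].copy(); cv2.imwrite('pics/w8.png',im)
```

```text
pos [ 582.5 -127.1   45.2] filler xyz [-2.4, -175.7, 45.2] q [-0.36  0.64  1.67  0.25  1.   -0.77] t 5.98 F [0.3 0.4 0.7] w 1.5
d tool mm [-0.4  2.4  4.3] rot tool [ 0.0015 -0.     -0.0055]
```

View pics/w8.png

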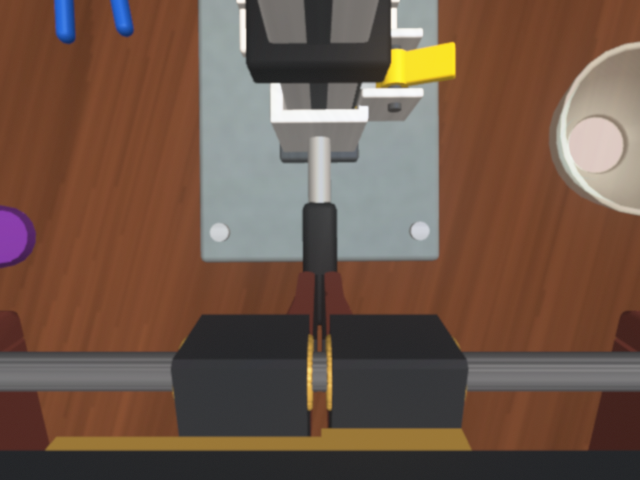

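The jaws shut on nothing (1.5 mm) in front of the bar. The real fingertips are therefore about 36 mm behind the stated TCP, as the views showed, and I'll correct for that from here on. I'll reopen, then go lower.

Emit:
carry_out([
  [[0, 0, 0], [0, 0, 0], 0],
  [[0, 0, 0], [0, 0, 0], 0],
  [[0, 0, 0], [0, 0, 0], 0],
  [[0, 0, 0], [0, 0, 0], 0],
  [[0, 0, 0], [0, 0, 0], 0],
  [[0, 0, 0], [0, 0, 0], 0],
  [[0, 0, 0], [0, 0, 0], 0],
  [[0, 0, 0], [0, 0, 0], 0],
  [[0, 0, 0], [0, 0, 0], 0],
  [[0, 0, 0], [0, 0, 0], 0],
  [[0, 0, 0], [0, 0, 0], 0],
  [[0, 0, 0], [0, 0, 0], 0],
])

```text
t: 7.03
ee_pos: [582.5, -127.1, 45.2]
orientation: [-1.792, -2.314, -0.234]
ft_force: [-0.4, -0.6, -0.4]
width: 76.9
```

Emit:
carry_out([
  [[-0.0006, 0, 0.0041], [0, 0, 0], 0],
  [[-0.0006, 0, 0.0041], [0, 0, 0], 0],
  [[-0.0006, 0, 0.0041], [0, 0, 0], 0],
  [[-0.0006, 0, 0.0041], [0, 0, 0], 0],
  [[-0.0006, 0, 0.0041], [0, 0, 0], 0],
  [[-0.0006, 0, 0.0041], [0, 0, 0], 0],
  [[-0.0006, 0, 0.0041], [0, 0, 0], 0],
  [[-0.0006, 0, 0.0041], [0, 0, 0], 0],
  [[0, 0, 0], [0, 0, 0], 0],
  [[0, 0, 0], [0, 0, 0], 0],
])

```text
t: 7.87
ee_pos: [581.4, -123.3, 12.0]
orientation: [-1.792, -2.313, -0.234]
ft_force: [0.6, -0.6, 1.4]
width: 88.0
```

Run:
```python
from h import *
delta(F(0,-171,12),.26)
im=imaging.get_image('wrist')[:,:,::-1].copy(); cv2.imwrite('pics/w9.png',im)
im=imaging.get_image('scene')[:,:,::-1].copy()
cv2.imwrite('pics/s9.png',cv2.resize(im[130:300,200:370],None,fx=3.5,fy=3.5,interpolation=cv2.INTER_CUBIC))
```

```text
pos [ 581.4 -123.3   12. ] filler xyz [-2.6, -171.8, 12.0] q [-0.35  0.69  1.68  0.26  0.94 -0.78] t 7.87 F [ 0.5 -0.7  1.4] w 88.0
d tool mm [0.7 2.6 0.2] rot tool [ 0.001  -0.0003 -0.0056]
```

View pics/w9.png

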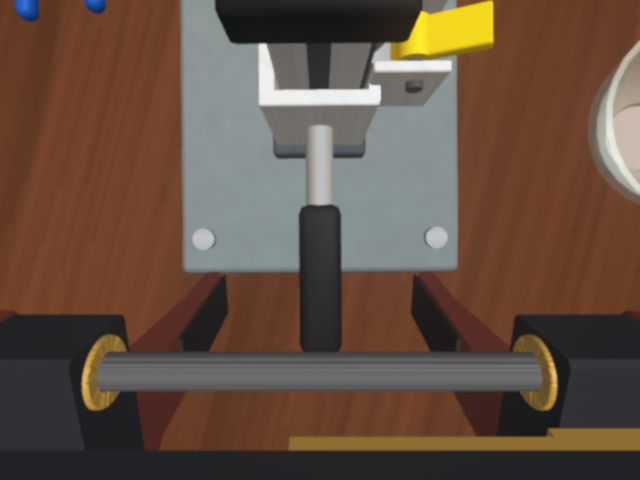

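View pics/s9.png

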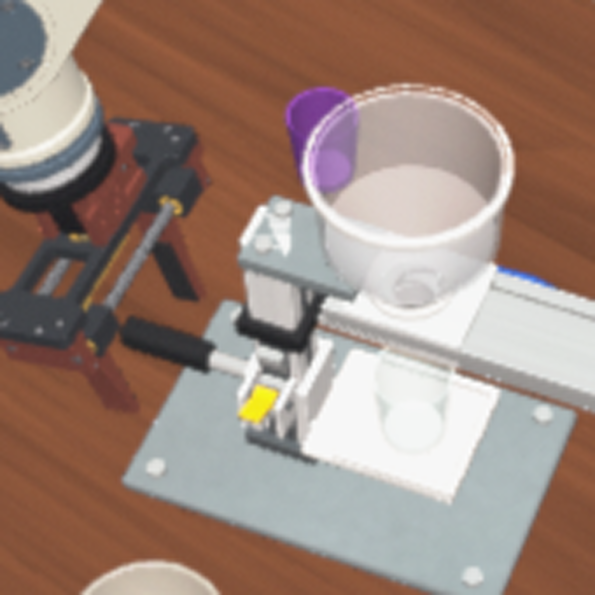

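The bar, centred at (320,280), is now nearer the camera (162 mm) than the fingertips (175 mm), so the fingers straddle it. I'll go 6 mm deeper and close.

Emit:
carry_out([
  [[0, 0, 0.003], [0, 0, 0], 0],
  [[0, 0, 0.003], [0, 0, 0], 0],
  [[0, 0, 0], [0, 0, 0], 1],
  [[0, 0, 0], [0, 0, 0], 1],
  [[0, 0, 0], [0, 0, 0], 1],
  [[0, 0, 0], [0, 0, 0], 1],
  [[0, 0, 0], [0, 0, 0], 1],
  [[0, 0, 0], [0, 0, 0], 1],
  [[0, 0, 0], [0, 0, 0], 1],
  [[0, 0, 0], [0, 0, 0], 1],
  [[0, 0, 0], [0, 0, 0], 1],
  [[0, 0, 0], [0, 0, 0], 1],
])

```text
t: 8.97
ee_pos: [581.3, -121.9, 6.5]
orientation: [-1.792, -2.314, -0.234]
ft_force: [-0.2, -0.1, -0.2]
width: 24.5
```

Emit:
carry_out([
  [[0, 0, 0], [0, 0, 0], 1],
  [[0, 0, 0], [0, 0, 0], 1],
  [[0, 0, 0], [0, 0, 0], 1],
])

```text
t: 9.22
ee_pos: [581.5, -121.9, 6.5]
orientation: [-1.792, -2.315, -0.235]
ft_force: [2.5, 1.4, -1.9]
width: 17.5
```

Run:
```python
from h import *
delta(F(0,-171,6),.26)
im=imaging.get_image('scene')[:,:,::-1].copy()
cv2.imwrite('pics/s10.png',cv2.resize(im[130:300,200:370],None,fx=3.5,fy=3.5,interpolation=cv2.INTER_CUBIC))
```

```text
pos [ 581.5 -121.9    6.5] filler xyz [-2.1, -170.4, 6.5] q [-0.35  0.69  1.69  0.27  0.93 -0.78] t 9.22 F [ 2.7  0.7 -1.9] w 17.5
d tool mm [-0.7  2.1  0.3] rot tool [ 0.0019  0.0003 -0.005 ]
```

View pics/s10.png

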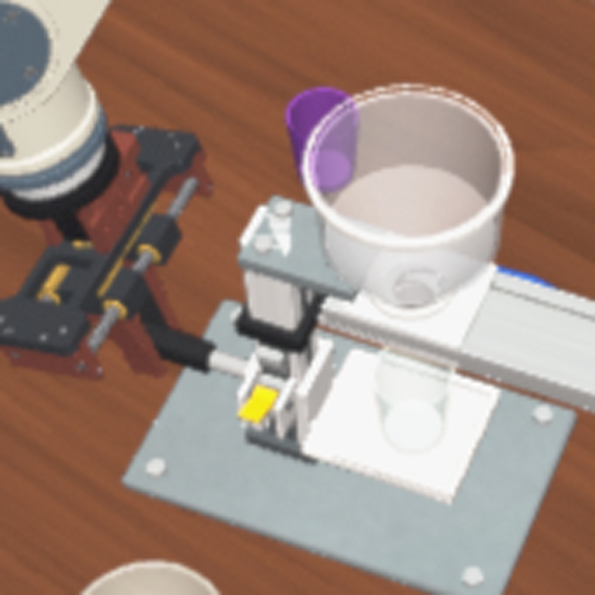

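Gripped, with the width at 17.5 mm. I'll raise it slowly.

Emit:
carry_out([
  [[0.0004, 0, -0.0015], [0, 0, 0], 1],
  [[0.0007, 0, -0.0025], [0, 0, 0], 1],
  [[0.0007, 0, -0.0025], [0, 0, 0], 1],
  [[0.0007, 0, -0.0025], [0, 0, 0], 1],
  [[0.0007, 0, -0.0025], [0, 0, 0], 1],
  [[0.0007, 0, -0.0025], [0, 0, 0], 1],
  [[0.0007, 0, -0.0025], [0, 0, 0], 1],
  [[0.0007, 0, -0.0025], [0, 0, 0], 1],
  [[0.0007, 0, -0.0025], [0, 0, 0], 1],
  [[0.0007, 0, -0.0025], [0, 0, 0], 1],
  [[0.0007, 0, -0.0025], [0, 0, 0], 1],
  [[0.0004, 0, -0.0015], [0, 0, 0], 1],
])

```text
t: 10.27
ee_pos: [581.6, -121.9, 35.1]
orientation: [-1.793, -2.315, -0.234]
ft_force: [5.1, -0.5, -8.3]
width: 18.0
```

Run:
```python
from h import *
delta(F(0,-171,43),.26)
im=imaging.get_image('scene')[:,:,::-1].copy()
cv2.imwrite('pics/s11.png',cv2.resize(im[130:300,200:370],None,fx=3.5,fy=3.5,interpolation=cv2.INTER_CUBIC))
```

```text
pos [ 581.6 -121.9   35.1] filler xyz [-2.0, -170.4, 35.1] q [-0.35  0.65  1.68  0.26  0.97 -0.77] t 10.27 F [ 4.8 -1.8 -8.3] w 18.0
d tool mm [ 1.5  2.  -7.7] rot tool [ 0.0021  0.001  -0.0054]
```

View pics/s11.png

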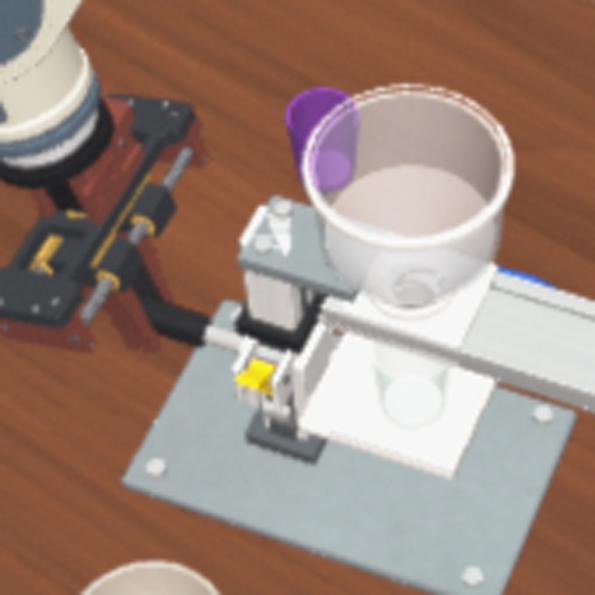

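Emit:
carry_out([
  [[0.0004, 0, -0.0015], [0, 0, 0], 1],
  [[0.0005, 0, -0.002], [0, 0, 0], 1],
  [[0.0005, 0, -0.002], [0, 0, 0], 1],
  [[0.0005, 0, -0.002], [0, 0, 0], 1],
  [[0, 0, 0], [0, 0, 0], 1],
  [[0, 0, 0], [0, 0, 0], 1],
])

```text
t: 10.82
ee_pos: [581.5, -121.9, 43.3]
orientation: [-1.793, -2.314, -0.235]
ft_force: [4.5, -0.7, -5.1]
width: 17.7
```

Run:
```python
from h import *
delta(F(0,-171,37),.26)
im=imaging.get_image('scene')[:,:,::-1].copy()
cv2.imwrite('pics/s12.png',cv2.resize(im[130:300,200:370],None,fx=3.5,fy=3.5,interpolation=cv2.INTER_CUBIC))
im=imaging.get_image('wrist')[:,:,::-1].copy(); cv2.imwrite('pics/w12.png',im)
```

```text
pos [ 581.5 -121.9   43.3] filler xyz [-2.1, -170.4, 43.3] q [-0.35  0.64  1.68  0.26  0.99 -0.76] t 10.82 F [ 4.1 -1.8 -5.1] w 17.7
d tool mm [-2.2  2.1  5.9] rot tool [ 0.0021  0.0006 -0.0055]
```

View pics/s12.png

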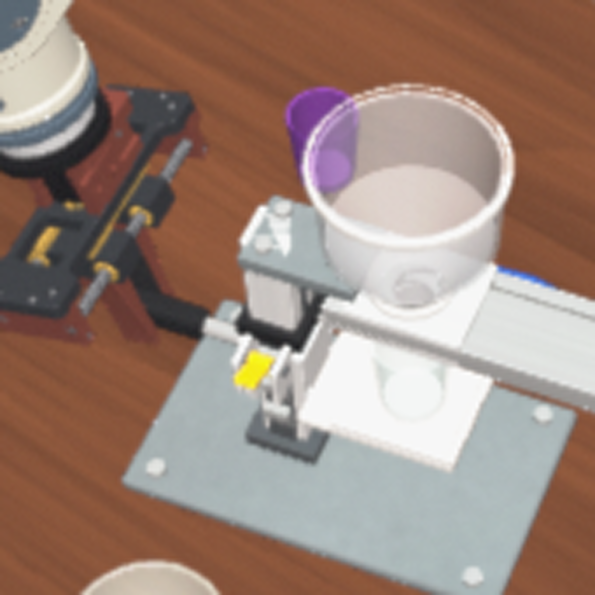

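View pics/w12.png

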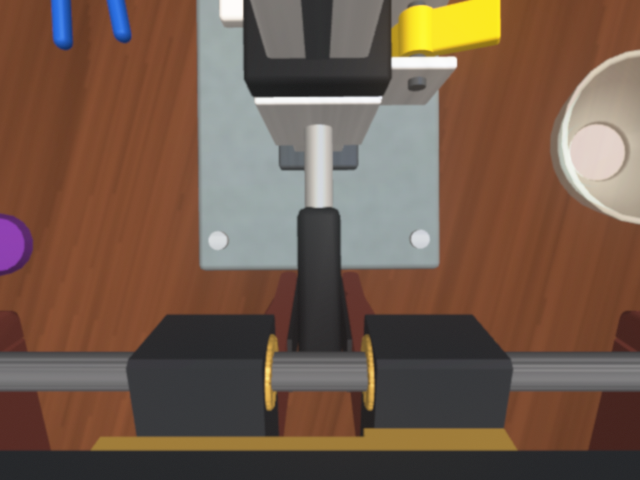

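The rest is up 36.8 mm, the jar is upright at (412,385), and the pawl has swung back in. I'll lower it gently onto the notch and watch the wrist force.

Emit:
carry_out([
  [[-0.0003, 0, 0.001], [0, 0, 0], 1],
  [[-0.0003, 0, 0.001], [0, 0, 0], 1],
  [[-0.0003, 0, 0.001], [0, 0, 0], 1],
  [[-0.0003, 0, 0.001], [0, 0, 0], 1],
  [[-0.0003, 0, 0.001], [0, 0, 0], 1],
  [[-0.0003, 0, 0.001], [0, 0, 0], 1],
  [[0, 0, 0], [0, 0, 0], 1],
])

```text
t: 11.5
ee_pos: [581.5, -121.8, 36.8]
orientation: [-1.793, -2.314, -0.235]
ft_force: [5.2, 1.3, -6.6]
width: 17.6
```

Run:
```python
from h import *
delta(F(0,-171,36.5),.26)
```

```text
pos [ 581.5 -121.8   36.8] filler xyz [-2.0, -170.4, 36.8] q [-0.35  0.65  1.68  0.26  0.98 -0.77] t 11.5 F [ 5.3 -0.1 -6.6] w 17.6
d tool mm [-0.7  2.   0.1] rot tool [ 0.002   0.0002 -0.0055]
```

Emit:
carry_out([
  [[-0.0002, 0, 0.0007], [0, 0, 0], 1],
  [[-0.0002, 0, 0.0007], [0, 0, 0], 1],
  [[0, 0, 0], [0, 0, 0], 1],
  [[0, 0, 0], [0, 0, 0], 1],
])

```text
t: 11.83
ee_pos: [581.6, -121.8, 36.4]
orientation: [-1.793, -2.314, -0.235]
ft_force: [2.3, 1.0, 5.3]
width: 17.9
```

The force flipped from -6.6 to +5.3 N and the lowering stopped at +30 mm, so the pawl carries the rest. I'll unload about 0.5 mm and open.

Emit:
carry_out([
  [[0.0001, 0, -0.0006], [0, 0, 0], 1],
  [[0, 0, 0], [0, 0, 0], 0.85],
  [[0, 0, 0], [0, 0, 0], 0.7],
  [[0, 0, 0], [0, 0, 0], 0.5],
  [[0, 0, 0], [0, 0, 0], 0.3],
  [[0, 0, 0], [0, 0, 0], 0.3],
  [[0, 0, 0], [0, 0, 0], 0.3],
  [[0, 0, 0], [0, 0, 0], 0.3],
  [[0, 0, 0], [0, 0, 0], 0.3],
  [[0, 0, 0], [0, 0, 0], 0.3],
])

```text
t: 12.67
ee_pos: [581.1, -122.0, 36.2]
orientation: [-1.792, -2.314, -0.234]
ft_force: [-0.7, -0.7, 0.6]
width: 61.3
```

Run:
```python
from h import *
delta(F(0,-185,150),.26)
im=imaging.get_image('scene')[:,:,::-1].copy()
cv2.imwrite('pics/s13.png',cv2.resize(im[130:300,200:370],None,fx=3.5,fy=3.5,interpolation=cv2.INTER_CUBIC))
```

```text
pos [ 581.1 -122.    36.2] filler xyz [-2.5, -170.4, 36.2] q [-0.35  0.65  1.68  0.26  0.98 -0.77] t 12.67 F [-0.9 -0.5  0.6] w 61.3
d tool mm [  15.2    2.5 -113.8] rot tool [ 0.0014 -0.0001 -0.0056]
```

View pics/s13.png

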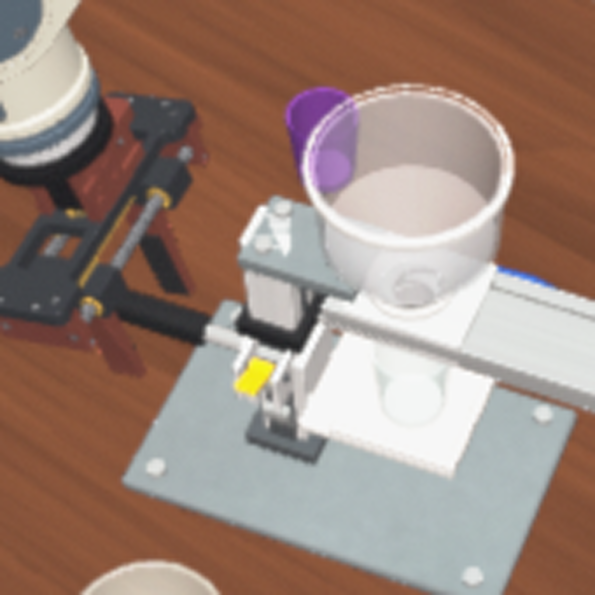

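The rest stays up after release, with the jar at (412,385) upright. I'll back off along the tool axis, go up, close the hand and remove the tilt.

Emit:
carry_out([
  [[0, 0, -0.01], [0, 0, 0], 0.3],
  [[0, 0, -0.02], [0, 0, 0], 0.3],
  [[0, 0, -0.03], [0, 0, 0], 0.3],
  [[0, 0, -0.033], [0, 0, 0], 0.3],
  [[0, 0, -0.033], [0, 0, 0], 1],
  [[0, 0, -0.033], [0, 0, 0], 1],
  [[0, 0, -0.033], [0, 0, 0], 1],
  [[0, 0, -0.033], [0, 0, 0], 1],
  [[0, 0, -0.033], [0, 0, 0], 1],
  [[0, 0, -0.033], [0, 0, 0], 1],
  [[0, 0, -0.033], [0, 0, 0], 1],
  [[0, 0, 0], [0, 0, 0], 1],
])

```text
t: 13.72
ee_pos: [604.5, -205.0, 357.4]
orientation: [-1.799, -2.323, -0.239]
ft_force: [-0.5, 0.1, 0.8]
width: 11.6
```

Emit:
carry_out([
  [[0, 0, 0], [0, -0.065, 0], 1],
  [[0, 0, 0], [0, -0.065, 0], 1],
  [[0, 0, 0], [0, -0.065, 0], 1],
  [[0, 0, 0], [0, -0.065, -0.005], 1],
  [[0, 0, 0], [0, 0, 0], 1],
])

```text
t: 14.13
ee_pos: [601.5, -200.9, 350.4]
orientation: [1.914, 2.489, -0.001]
ft_force: [0.3, 0.5, 0.5]
width: 0.9
```

Run:
```python
from h import *
delta(F(0,230,345))
```

```text
pos [ 601.5 -200.9  350.4] filler xyz [-2.9, -251.9, 350.4] q [-0.34  0.3   1.43 -0.    1.41 -0.6 ] t 14.13 F [0.5 0.4 0.5] w 0.9
d tool mm [481.9   3.6   4.2] rot tool [0.0009 0.0023 0.0015]
```

Emit:
carry_out([
  [[0.02, 0.0004, 0], [0, 0, 0], 1],
  [[0.036, 0.0004, 0], [0, 0, 0], 1],
  [[0.04, 0.0004, 0], [0, 0, 0], 1],
  [[0.04, 0.0004, 0], [0, 0, 0], 1],
  [[0.04, 0.0004, 0], [0, 0, 0], 1],
  [[0.04, 0.0004, 0], [0, 0, 0], 1],
  [[0.04, 0.0004, 0], [0, 0, 0], 1],
  [[0.04, 0.0004, 0], [0, 0, 0], 1],
  [[0.04, 0.0004, 0], [0, 0, 0], 1],
  [[0.04, 0, 0], [0, 0, 0], 1],
  [[0.04, 0, 0], [0, 0, 0], 1],
  [[0.04, 0, 0], [0, 0, 0], 1],
])

```text
t: 15.13
ee_pos: [488.5, 240.8, 349.6]
orientation: [-1.918, -2.486, 0.0]
ft_force: [0.7, -0.1, -0.4]
width: 1.0
```

Emit:
carry_out([
  [[0.026, 0, 0], [0, 0, 0], 1],
  [[0, 0, 0], [0, 0, 0], 1],
  [[0, 0, 0], [0, 0, 0], 1],
])

```text
t: 15.38
ee_pos: [482.3, 265.2, 349.2]
orientation: [-1.914, -2.49, 0.001]
ft_force: [0.3, -0.5, -0.1]
width: 0.4
```

Run:
```python
from h import *
delta(F(0,225,200))
im=imaging.get_image('scene')[:,:,::-1].copy(); cv2.imwrite('pics/s14.png',im)
im=imaging.get_image('wrist')[:,:,::-1].copy(); cv2.imwrite('pics/w14.png',im)
```

```text
pos [482.3 265.2 349.2] filler xyz [0.9, 229.2, 349.2] q [0.48 0.16 1.61 0.   1.37 0.22] t 15.38 F [ 0.2 -0.6 -0.1] w 0.4
d tool mm [ -4.3  -0.7 149.2] rot tool [-0.0013 -0.0005  0.0016]
```

View pics/s14.png

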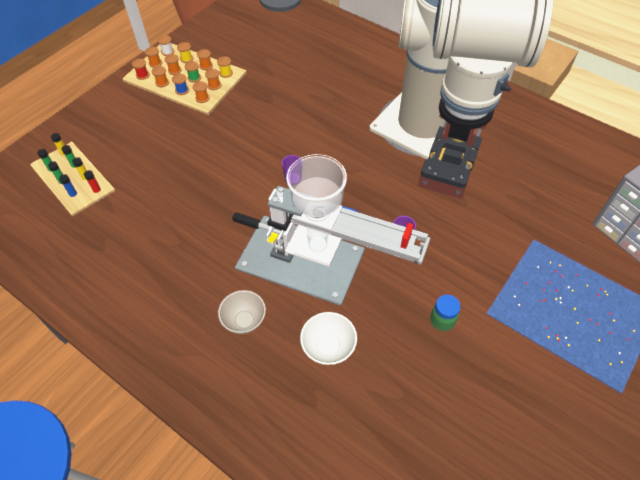

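View pics/w14.png

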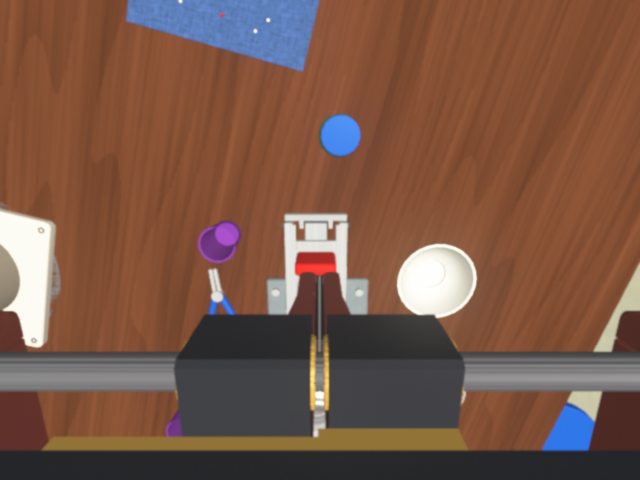

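Run:
```python
from h import *
np.set_printoptions(precision=1,suppress=True)
c=wristP(readout.get_obs())
for y in (177.6,189.6): print(proj(c,F(-19,y,237)),proj(c,F(19,y,237)))
im=cv2.imread('pics/w14.png'); cv2.imwrite('pics/w14c.png',cv2.resize(im[200:300,260:380],None,fx=5,fy=5,interpolation=cv2.INTER_CUBIC))
for v in (215,):
    p=onz(c,(315,v),198); print('bracket end y',(p-O)@FY,(p-O)@FX)
```

```text
[298.  276.2] [340.2 276.1]
[297.8 263.6] [340.4 263.6]
bracket end y 225.47789654076482 -3.9750858375572706
```

View pics/w14c.png

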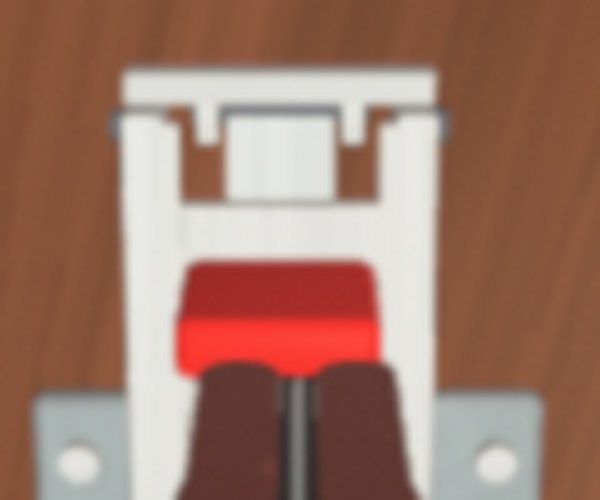

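The wrist view shows the red grip's top face at u 295–336, v 264–276. In y that matches the fit of a gate about 47 mm open. In x the grip is about 4 mm to the tool's -y side. I'll shift for that and lower so the real tips sit at about 212 mm, outside the grip.

Emit:
carry_out([
  [[0, -0.002, 0.015], [0, 0, 0], 1],
  [[0, -0.002, 0.02], [0, 0, 0], 1],
  [[0, 0, 0.02], [0, 0, 0], 1],
  [[0, 0, 0.02], [0, 0, 0], 1],
  [[0, 0, 0.02], [0, 0, 0], 1],
  [[0, 0, 0.02], [0, 0, 0], 1],
  [[0, 0, 0.02], [0, 0, 0], 1],
  [[0, 0, 0.018], [0, 0, 0], 1],
  [[0, 0, 0.01], [0, 0, 0], 1],
  [[0, 0, 0], [0, 0, 0], 1],
  [[0, 0, 0], [0, 0, 0], 1],
])

```text
t: 16.4
ee_pos: [479.3, 262.6, 186.5]
orientation: [-1.919, -2.487, 0.001]
ft_force: [0.4, -0.3, 0.5]
width: 0.6
```

Run:
```python
from h import *
delta(F(-3,225,176))
im=imaging.get_image('scene')[:,:,::-1].copy(); cv2.imwrite('pics/s15.png',cv2.resize(im[130:290,320:500],None,fx=3.7,fy=3.7,interpolation=cv2.INTER_CUBIC))
im=imaging.get_image('wrist')[:,:,::-1].copy(); cv2.imwrite('pics/w15.png',im)
```

```text
pos [479.3 262.6 186.5] filler xyz [-2.7, 227.4, 186.5] q [0.48 0.31 1.8  0.   1.03 0.22] t 16.4 F [ 0.3 -0.3  0.5] w 0.6
d tool mm [-2.4 -0.3 10.5] rot tool [-0.0005  0.     -0.0021]
```

View pics/s15.png

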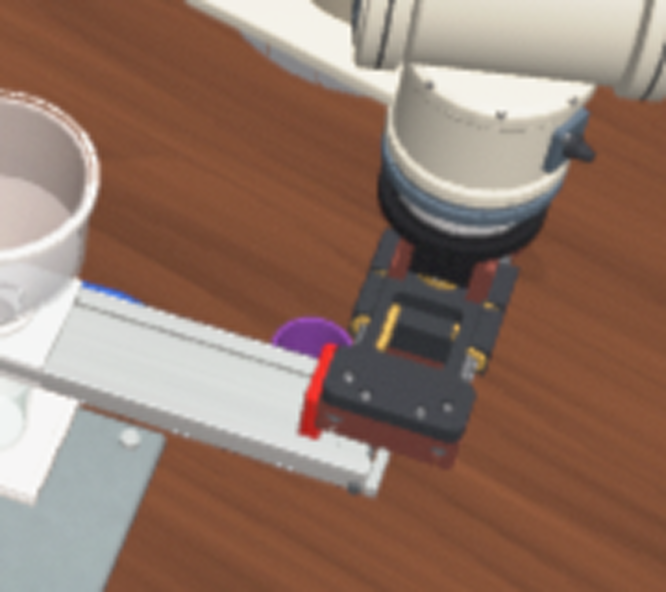

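View pics/w15.png

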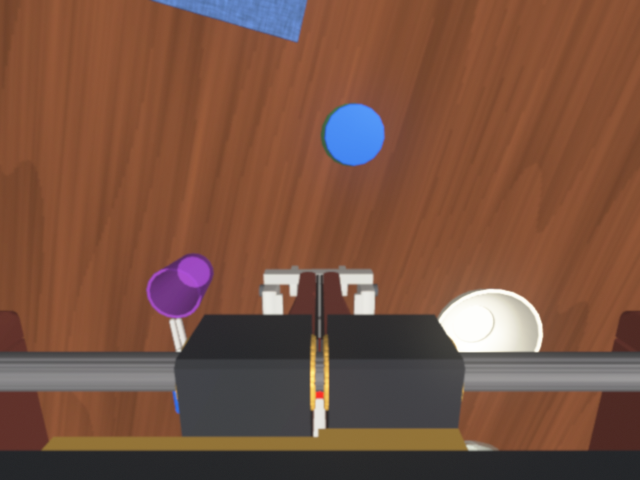

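The tips stand centred over the bracket end (320,275), and the depth comparison puts them about 27 mm above it, so about 222 mm up. I'll lower 9 mm more and push towards -y.

Emit:
carry_out([
  [[0, 0, 0.005], [0, 0, 0], 1],
  [[0, 0, 0.004], [0, 0, 0], 1],
  [[-0.005, 0, 0], [0, 0, 0], 1],
  [[-0.006, 0, 0], [0, 0, 0], 1],
  [[-0.006, 0, 0], [0, 0, 0], 1],
  [[-0.006, 0, 0], [0, 0, 0], 1],
  [[-0.005, 0, 0], [0, 0, 0], 1],
  [[-0.005, 0, 0], [0, 0, 0], 1],
  [[0, 0, 0], [0, 0, 0], 1],
])

```text
t: 17.25
ee_pos: [487.4, 231.3, 177.5]
orientation: [-1.919, -2.487, -0.002]
ft_force: [-0.4, 3.3, 0.9]
width: 0.3
```

Run:
```python
from h import *
delta(F(-3,153,177))
im=imaging.get_image('scene')[:,:,::-1].copy(); cv2.imwrite('pics/s16.png',cv2.resize(im[130:290,320:500],None,fx=3.7,fy=3.7,interpolation=cv2.INTER_CUBIC))
```

```text
pos [487.4 231.3 177.5] filler xyz [-2.8, 195.1, 177.5] q [0.42 0.31 1.83 0.   1.01 0.16] t 17.25 F [0.4 3.3 0.9] w 0.3
d tool mm [-42.1  -0.1   0.4] rot tool [ 0.0004 -0.0013 -0.0017]
```

View pics/s16.png

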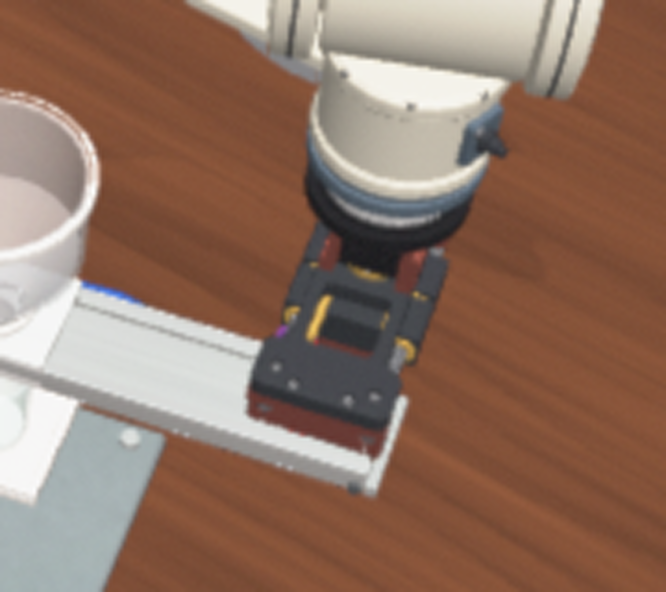

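Contact: +3.3 N at y=195. I'll push on steadily.

Emit:
carry_out([
  [[-0.003, 0, 0], [0, 0, 0], 1],
  [[-0.003, 0, 0], [0, 0, 0], 1],
  [[-0.003, 0, 0], [0, 0, 0], 1],
  [[-0.003, 0, 0], [0, 0, 0], 1],
  [[-0.003, 0, 0], [0, 0, 0], 1],
  [[-0.003, 0, 0], [0, 0, 0], 1],
  [[-0.003, 0, 0], [0, 0, 0], 1],
  [[-0.003, 0, 0], [0, 0, 0], 1],
  [[-0.003, 0, 0], [0, 0, 0], 1],
  [[-0.003, 0, 0], [0, 0, 0], 1],
  [[-0.003, 0, 0], [0, 0, 0], 1],
])

```text
t: 18.22
ee_pos: [495.6, 200.6, 177.5]
orientation: [-1.917, -2.487, -0.003]
ft_force: [-2.3, 8.5, 0.7]
width: 0.0
```

Run:
```python
from h import *
delta(F(-3,153,177))
```

```text
pos [495.6 200.6 177.5] filler xyz [-2.8, 163.3, 177.5] q [0.36 0.3  1.84 0.   1.   0.1 ] t 18.22 F [-0.   8.8  0.7] w 0.0
d tool mm [-10.3  -0.2   0.5] rot tool [ 0.0006 -0.0021 -0.0009]
```

Emit:
carry_out([
  [[-0.002, 0, 0], [0, 0, 0], 1],
  [[-0.002, 0, 0], [0, 0, 0], 1],
  [[-0.001, 0, 0], [0, 0, 0], 1],
  [[-0.001, 0, 0], [0, 0, 0], 1],
])

```text
t: 18.55
ee_pos: [497.1, 194.8, 177.5]
orientation: [-1.917, -2.487, -0.003]
ft_force: [-1.2, 6.5, 0.1]
width: 0.6
```

Emit:
carry_out([
  [[-0.001, 0, 0], [0, 0, 0], 1],
  [[-0.001, 0, 0], [0, 0, 0], 1],
])

```text
t: 18.72
ee_pos: [497.7, 192.6, 177.4]
orientation: [-1.917, -2.488, -0.002]
ft_force: [-0.6, 5.9, 0.5]
width: 0.3
```

Emit:
carry_out([
  [[-0.001, 0, 0], [0, 0, 0], 1],
  [[-0.001, 0, 0], [0, 0, 0], 1],
])

```text
t: 18.88
ee_pos: [497.9, 192.0, 177.5]
orientation: [-1.917, -2.485, -0.005]
ft_force: [-3.6, 16.1, 0.4]
width: 0.5
```

Travel stopped at y≈154 and the force rose to 16 N, so it's at the stop. I'll push a touch more, then back off and look.

Emit:
carry_out([
  [[-0.001, 0, 0], [0, 0, 0], 1],
  [[0, 0, 0], [0, 0, 0], 1],
])

```text
t: 19.05
ee_pos: [497.9, 192.1, 177.5]
orientation: [-1.917, -2.484, -0.006]
ft_force: [-4.7, 17.6, 0.2]
width: 0.7
```

Emit:
carry_out([
  [[0.003, 0, 0], [0, 0, 0], 1],
  [[0.01, 0, 0], [0, 0, 0], 1],
  [[0.02, 0, -0.01], [0, 0, 0], 1],
  [[0.03, 0, -0.02], [0, 0, 0], 1],
  [[0.03, 0, -0.03], [0, 0, 0], 1],
  [[0.03, 0, -0.035], [0, 0, 0], 1],
  [[0.03, 0, -0.035], [0, 0, 0], 1],
  [[0.02, 0, -0.03], [0, 0, 0], 1],
  [[0, 0, 0], [0, 0, 0], 1],
  [[0, 0, 0], [0, 0, 0], 1],
  [[0, 0, 0], [0, 0, 0], 1],
])

```text
t: 19.97
ee_pos: [455.5, 349.6, 329.2]
orientation: [1.917, 2.488, -0.002]
ft_force: [0.5, -0.5, -0.1]
width: 0.4
```

Run:
```python
from h import *
delta(F(-3,300,340))
for n in ('scene','top','wrist'):
    im=imaging.get_image(n)[:,:,::-1].copy(); cv2.imwrite(f'pics/{n}17.png',im)
    if n=='scene': cv2.imwrite('pics/s17.png',cv2.resize(im[150:310,225:440],None,fx=3.7,fy=3.7,interpolation=cv2.INTER_CUBIC))
    if n=='top': cv2.imwrite('pics/t17.png',cv2.resize(im[200:310,235:455],None,fx=3.6,fy=3.6,interpolation=cv2.INTER_CUBIC))
```

```text
pos [455.5 349.6 329.2] filler xyz [-3.4, 317.7, 329.2] q [ 0.63  0.22  1.59 -0.    1.34  0.38] t 19.97 F [ 0.3 -0.6 -0.1] w 0.4
d tool mm [-17.7   0.4 -10.7] rot tool [-0.0008  0.001  -0.0004]
```

View pics/s17.png

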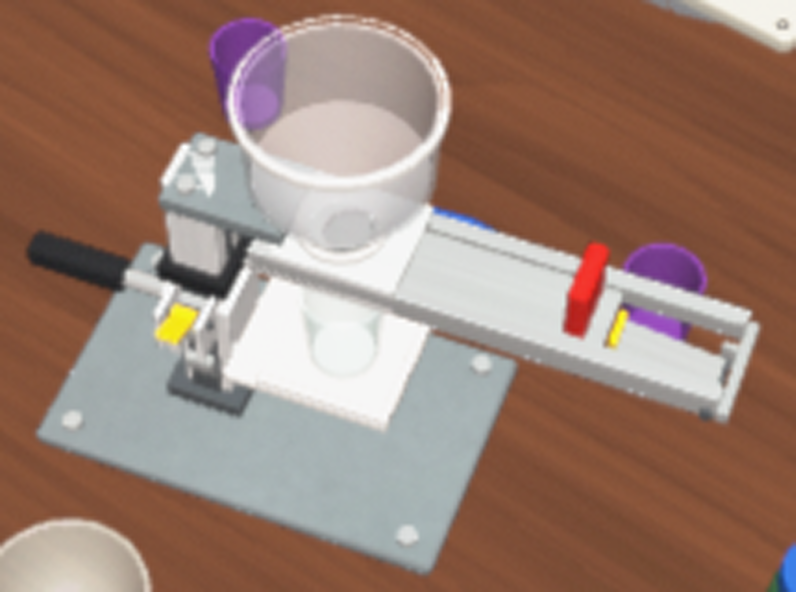

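View pics/t17.png

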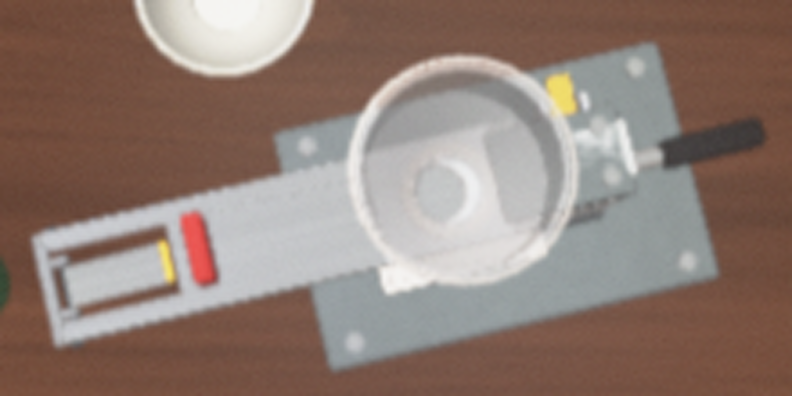

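View pics/wrist17.png

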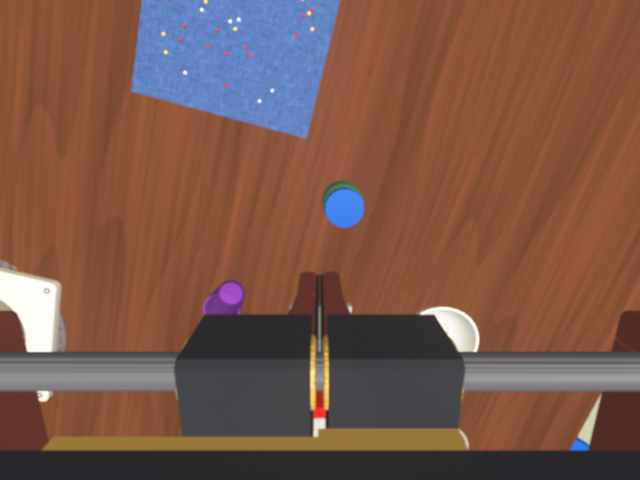

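The yellow nose now shows behind the blade's tail at scene crop (618,328) and top crop (167,261). The grip has moved inwards and the jar stands upright at scene crop (343,345). I'll triangulate the nose, the gate and the rest.

Run:
```python
from h import *
np.set_printoptions(precision=1,suppress=True)
S=P('scene');T=P('top')
s=lambda u,v:(225+u/3.7-.5,150+v/3.7-.5); t=lambda u,v:(235+u/3.6-.5,200+v/3.6-.5)
def T2(n,a,b):
    x,e=tri([ray(S,s(*a)),ray(T,t(*b))]); print(n,np.array([(x-O)@FX,(x-O)@FY,x[2]]),e)
T2('nose',(618,328),(167,261)); T2('red',(586,290),(199,248)); T2('black outer end',(32,245),(765,131))
for z in (190.5,195,197.5): print(z,'nose expected scene/top crop',(proj(S,F(0,157,z))-[225,150]+.5)*3.7,(proj(T,F(0,157,z))-[235,200]+.5)*3.6)
# jar bottom / rest plate in scene
for z in (60,90): print('rest centre if top at',z,(proj(S,F(0,0,z))-[225,150]+.5)*3.7, 'corners',[((proj(S,F(x,y,z))-[225,150]+.5)*3.7).round(0).tolist() for x,y in ((42,51),(42,-51),(-42,51),(51,42),(51,-42))])
for n in ('scene','top'):
  pass
a=cv2.imread('pics/scene17.png');cv2.imwrite('pics/s18.png',cv2.resize(a[200:270,270:420],None,fx=5.3,fy=5.3,interpolation=cv2.INTER_CUBIC))
```

```text
nose [ -0.5 156.2 197.1] [0.83, 0.83]
red [  0.1 136.5 222.4] [0.73, 0.73]
black outer end [  -1.1 -205.3   91.9] [0.36, 0.36]
190.5 nose expected scene/top crop [619.4 336.4] [167.9 260.4]
195 nose expected scene/top crop [620.3 331.6] [167.1 259.9]
197.5 nose expected scene/top crop [620.7 328.9] [166.7 259.6]
rest centre if top at 60 [346.9 379.2] corners [[401.0, 463.0], [240.0, 408.0], [452.0, 351.0], [381.0, 470.0], [248.0, 425.0]]
rest centre if top at 90 [346.3 351.3] corners [[402.0, 436.0], [237.0, 381.0], [453.0, 322.0], [381.0, 444.0], [246.0, 398.0]]
```

View pics/s18.png

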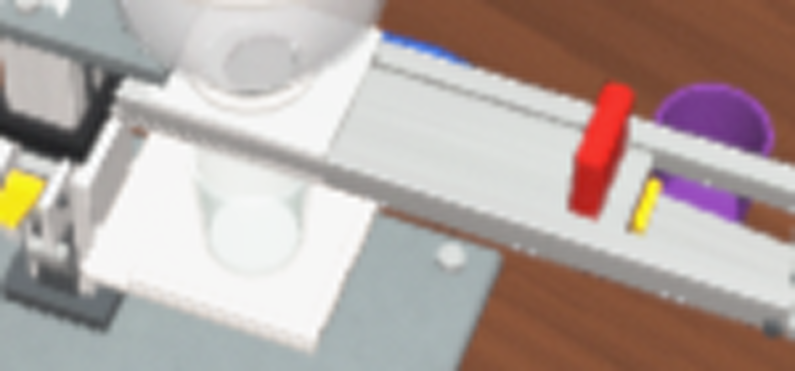

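The checks agree. The nose is at z≈197 mm at its top, so it's sprung up, and y=156. The red grip is at y=136.5 mm (137 when shut). The black grip's outer end is at z=92 mm, up from 61.5 mm. The jar foot is about 4 px from the rest's centre, and the robot is clear of everything. Handing in.

```bash
python3 -c "
from workcell import close_job
print(close_job())"
```

```text
the job is handed in; nothing more can be done
None
```

The gate is shut with the catch up behind it. The jar rest is on the next notch, with the jar still upright under the spout. I handed the job in at about 20 s of the 51 s allowed, and no verdict was reported.

**What I did:**
- **Rest:** I gripped the black bar, raised it 36.8 mm and lowered it until the wrist force reversed from -6.6 to +5.3 N at about +30 mm. It stayed up after I let go.
- **Gate:** I pushed the red grip home with closed fingers. Drag was about 6 to 9 N, then travel stopped and the force rose to about 17 N.

**Last checks, from the scene and top cameras:**

| Check | Measured | Expected |
|---|---|---|
| Red grip from the filler's axis | 136.5 mm | 137 mm when shut |
| Top of the catch nose above the table | 197 mm | about 197.5 mm when up, 193 mm when held down |
| Black grip's outer end | 30.4 mm higher than at the start | 30 mm |
| Jar | upright, foot about 3 mm from the rest's centre | within 16 mm |

I didn't knowingly touch the bowls, lidded jar, pliers or purple jars, but I didn't re-measure their positions at the end.

**What disagreed:**
- **Fingertips:** they end about 36 mm behind the stated TCP. The pictures showed it, and a first grasp at the stated depth shut on nothing. I corrected for this from then on.
- **Wrist camera:** it read objects about 3 mm off sideways from the two fixed cameras, so I aligned by the wrist view.
- **Catch and pawl angles:** I judged these from pictures and forces, not from a direct reading.

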